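# Slip the spacer under the clamp nut and find its socket

## Robot

A 6-joint arm with a two-finger parallel gripper is mounted at the origin on the work surface. World frame = base frame: x ahead of the robot, y to its left, z up, the work surface at z = 0. Lengths are in m, angles in rad, forces in N, time in s.
With the tool pointing down it reaches from about 0.3 to 0.825 m from the base axis. Payload 5.4 kg.
Tool frame: the origin (TCP) lies at the very end of the fingers, on their centre line; the grasp point (between the pads) lies 19 mm behind it; z points along the fingers, y is the line along which they close (so a half turn about z gives the same grasp; the last joint's range is limited). The gripper opens to 92 mm and grips with 3 to 60 N. Pads are 20 mm wide; open, the fingers measure 128 mm over their backs; the gripper's body (75 mm by 189 mm) begins 69 mm behind the grasp point.
Start: joints at [1.13, 0.158, 1.597, -0, 1.386, -0.21], TCP at [0.132, 0.56, 0.215] pointing down, gripper open.
Joint ranges: [-2.91, 2.91], [-0.94, 2.29], [0.18, 2.7], [-1.29, 4.43], [0.17, 2.64], [-3, 3]. Speed limits (rad/s): [2.57, 2.57, 3.14, 3.14, 3.14, 3.14].

## Interface

Orientations are given as a rotation vector (axis times angle).
In Python, from cell import arm gives the robot as it stands. Calls block until the motion is done:
- arm.reach(position, orientation): joint-space move of the TCP to a pose.
- arm.servo_line(position, rot=None, v=0.15): straight line of the TCP; rot=None keeps the orientation; v is the mean speed in m/s.
- arm.set_joints(angles): joint-space move.
- arm.release() and arm.clamp(f_grip=None): open the fingers fully, or close them until they stop; f_grip is the grip in N (None keeps the last).
- arm.wait(seconds).
- arm.ik(position, orientation): joint angles nearest the present ones, or None.
- arm.camera(name): name is "scene" or "side" or "wrist"; returns a dict with "color" (400x640x3 uint8, blue, green, red), "z_map" (400x640 float32, m along the optical axis (not along the pixel's ray), 0 where there is no reading), "fx", "fy", "cx", "cy" (pixels), "D" ([k1, k2, p1, p2, k3] as OpenCV has them; the pictures are not rectified), "position" and "rotation" of the camera in the world. Camera axes: x right, y down, z forward; pixel columns grow to the right and rows downward; lengths in m; the calibration is good to about 2 mm. A picture is of the moment at which its call begins.
A pose or a line that the arm cannot do raises arm.IKError and nothing moves.
- arm.close_job(): hands the job in; it is judged then, once.
Readings, each from a call of its own:
- arm.get_clock(): time.
- arm.get_joint_pos(): joint angles.
- arm.get_joint_vel(): joint speeds.
- arm.get_tau(): joint torques, N m.
- arm.get_position(): TCP position.
- arm.get_orientation(): TCP orientation.
- arm.get_ft_force(): force on the tool from outside, world axes, zero at the start.
- arm.get_wrist_torque(): the same for the moment, N m.
- arm.get_finger_gap(): opening from 0.0 (shut) to 1.0 (fully open).
- arm.get_gripper_force(): force on a finger pad.
Only numpy, scipy, OpenCV 4.12 (cv2) and the standard library are available. Lean on these libraries where they do the work, as an engineer would, in place of code of your own. Each camera call takes 0.05 s, during which the arm holds its last target. There are 200 camera calls.

## Task

Pick the flat brass slotted spacer off the bench and slide it under the nut on the red-marked middle stud of the blue clamping bar until the stud sits at the end of the slot, and let it lie there flat. Then try the sockets on that nut until you find the one that fits, standing those that do not fit back upright on the bench. Finish while still gripping the fitting socket, pushed fully down on the nut with a light pressure, and leave the other things on the bench where they are.

Things in the scene. Friction and masses are not known exactly. Their poses are not given: they have to be found in the camera images.
- bar: fixed blue steel clamping bar, 72 mm (its x) by 230 mm (its y) by 40 mm high; origin: centre of its underside. Three upright 10 mm studs on its top in a row along its y at -75, 0 and +75 mm, each with a nut. Its -x side faces the robot, roughly
- job (a point): foot of the middle stud, on the bar's top (40 mm above the bench), where the bar is painted red; axes as the bar's. The nut here hangs 10 mm above the bar's top, so the 6 mm spacer slides in under it from the bar's -x side
- spacer: loose flat brass U-shaped spacer, 6 mm thick, lying on the bench. Origin: underside, centre of its 50 by 50 mm body, to lie on the stud's axis; z up. Slot 15 mm wide from x = -7.5 mm, open to +x (2.5 mm play round the stud). A tail 18 mm wide runs to x = -75 mm: pinch it across its width (y) near x = -60 mm, which stays outside the bar's edge when in place
- nut_a: one of three steel flange nuts, fixed (none turns), one on each stud in any order. Origin: centre of its underside, 10 mm above the bar's top; z up, x square to a pair of hex flats. Round flange 0 to 6 mm, hexagon 6 to 21 mm (top 3 mm bevelled), stud end to 24 mm. Hexagons are 17, 24 and 32 mm across flats: which nut has which is not told; find out by trying or looking
- nut_b: as nut_a. A socket aligned to it (repeats every 60 degrees, a few degrees of play) that fits comes down until its underside rests on the flange, 6 mm above the nut's origin; one too small stops on the nut's top, 21 mm above that origin; one too big passes the flange and lands on the spacer, 4 mm below that origin
- nut_c: as nut_a
- socket_blue: blue-banded socket for a 17 mm nut, loose, upright on the bench, 60 mm tall, barrel 28 mm across. Hexagonal bore 18.6 mm across flats, 30 mm deep, open below. Origin: centre of its underside, z up. Barrel to 36 mm, then up to 60 mm a hexagonal grip head 30 mm across flats, in line with the bore; x square to a pair of flats. 
- socket_yellow: yellow-banded socket for a 24 mm nut, loose, upright on the bench, 60 mm tall, barrel 36 mm across. Hexagonal bore 25.6 mm across flats, 30 mm deep, open below. Origin: centre of its underside, z up. Barrel to 36 mm, then up to 60 mm a hexagonal grip head 30 mm across flats, in line with the bore; x square to a pair of flats. 
- socket_green: green-banded socket for a 32 mm nut, loose, upright on the bench, 60 mm tall, barrel 46 mm across. Hexagonal bore 33.6 mm across flats, 30 mm deep, open below. Origin: centre of its underside, z up. Barrel to 36 mm, then up to 60 mm a hexagonal grip head 30 mm across flats, in line with the bore; x square to a pair of flats. 
- flange_ring: bystander: flat grey ring, 140 mm across, 8 mm thick; origin under its centre
- spray: bystander: green spray can, 60 mm across, 190 mm high; origin under its centre
- tube: bystander: square tube offcut 110 by 25 by 25 mm, lying along its x; origin under its centre
- brush: bystander: hand brush lying along its x
- hammer: bystander: hammer lying along its x
- magnet: bystander: red welding magnet block 60 by 60 by 16 mm; origin under its centre
Things that resemble listed ones, but are neither listed nor needed, are in the scene too. What is shaped like the socket_yellow but turquoise is not meant. What is shaped like the socket_green but orange is not meant.

How it is judged:
On the way, in this order (a step that is already met when the one before it is completed fails the run):
1. the spacer lies flat under the nut of the red-marked stud, let go (horizontal distance between spacer and job below 0.006 m and z of spacer in the frame of job between -0.003 and 0.003 m and angle between spacer's own z axis and vertical below 0.08 rad and contact force between the fingers and spacer below 0.2 N), for 0.2 s.
2. the socket that fits is gripped and pressed fully down on that nut (((horizontal distance between nut_a and job below 0.006 m and horizontal distance between socket_yellow and nut_a below 0.003 m and z of socket_yellow in the frame of nut_a between 0.004 and 0.0085 m and angle between socket_yellow's own z axis and vertical below 0.07 rad and contact force between socket_yellow and nut_a above 1 N and contact force between the fingers and socket_yellow above 2 N) or (horizontal distance between nut_b and job below 0.006 m and horizontal distance between socket_green and nut_b below 0.003 m and z of socket_green in the frame of nut_b between 0.004 and 0.0085 m and angle between socket_green's own z axis and vertical below 0.07 rad and contact force between socket_green and nut_b above 1 N and contact force between the fingers and socket_green above 2 N) or (horizontal distance between nut_c and job below 0.006 m and horizontal distance between socket_blue and nut_c below 0.003 m and z of socket_blue in the frame of nut_c between 0.004 and 0.0085 m and angle between socket_blue's own z axis and vertical below 0.07 rad and contact force between socket_blue and nut_c above 1 N and contact force between the fingers and socket_blue above 2 N))), for 0.3 s.
At the end, for the whole second after the job is handed in: Spacer flat on the bar under the red-marked nut, within 6 mm of the stud axis, let go; fitting socket upright, within 3 mm of the nut axis, down on the flange within 2 mm, bearing on the nut over 1 N and gripped over 2 N; the other two sockets upright and still on the bench (all of step 1 and ((horizontal distance between nut_a and job below 0.006 m and horizontal distance between socket_yellow and nut_a below 0.003 m and z of socket_yellow in the frame of nut_a between 0.004 and 0.0085 m and angle between socket_yellow's own z axis and vertical below 0.07 rad and contact force between socket_yellow and nut_a above 1 N and contact force between the fingers and socket_yellow above 2 N and height (world z) of socket_green between -0.004 and 0.006 m and angle between each of socket_green, socket_blue's own z axis and vertical below 0.1 rad and linear speed of each of socket_green, socket_blue below 0.02 m/s and contact force between the fingers and socket_green below 0.2 N and height (world z) of socket_blue between -0.004 and 0.006 m and contact force between the fingers and socket_blue below 0.2 N) or (horizontal distance between nut_b and job below 0.006 m and horizontal distance between socket_green and nut_b below 0.003 m and z of socket_green in the frame of nut_b between 0.004 and 0.0085 m and angle between socket_green's own z axis and vertical below 0.07 rad and contact force between socket_green and nut_b above 1 N and contact force between the fingers and socket_green above 2 N and height (world z) of socket_yellow between -0.004 and 0.006 m and angle between each of socket_yellow, socket_blue's own z axis and vertical below 0.1 rad and linear speed of each of socket_yellow, socket_blue below 0.02 m/s and contact force between the fingers and socket_yellow below 0.2 N and height (world z) of socket_blue between -0.004 and 0.006 m and contact force between the fingers and socket_blue below 0.2 N) or (horizontal distance between nut_c and job below 0.006 m and horizontal distance between socket_blue and nut_c below 0.003 m and z of socket_blue in the frame of nut_c between 0.004 and 0.0085 m and angle between socket_blue's own z axis and vertical below 0.07 rad and contact force between socket_blue and nut_c above 1 N and contact force between the fingers and socket_blue above 2 N and height (world z) of socket_yellow between -0.004 and 0.006 m and angle between each of socket_yellow, socket_green's own z axis and vertical below 0.1 rad and linear speed of each of socket_yellow, socket_green below 0.02 m/s and contact force between the fingers and socket_yellow below 0.2 N and height (world z) of socket_green between -0.004 and 0.006 m and contact force between the fingers and socket_green below 0.2 N))); the arm keeps its last pose, push and grip.
It fails at once if another thing on the bench was shifted by more than 30 mm (distance of any of flange_ring, spray, tube, brush, hammer, magnet from where it was at the start of the episode above 0.03 m).
It also fails if it takes over 72 s, if anything falls off the work surface, if the arm or the gripper's body presses on something with over 40 N, if the wrist force passes 120 N, or if a joint passes its speed limit or range.

## Working session

There is one attempt and no reset: what is moved stays moved. The work goes in short steps, each a Python script; the robot and the scene stay as the last script left them, time stands still between calls to the robot, and variables do not carry over. Pictures are saved under pics/ and viewed, at most 10 in all, crops included, and the job is handed in when it is done.

```bash
ls; mkdir -p pics
cat > h.py <<'E'
import numpy as np, cv2
from cell import arm
from scipy.spatial.transform import Rotation as R
def Rm(c):
    r=np.array(c["rotation"],float)
    return r if r.shape==(3,3) else R.from_rotvec(r).as_matrix()
def cast(c,uv,z):
    "pixels -> world points on plane z"
    K=np.array([[c["fx"],0,c["cx"]],[0,c["fy"],c["cy"]],[0,0,1]]);
    p=cv2.undistortPoints(np.array(uv,float).reshape(-1,1,2),K,np.array(c["D"],float)).reshape(-1,2)
    d=np.c_[p,np.ones(len(p))]@Rm(c).T; o=np.array(c["position"])
    return o+d*((z-o[2])/d[:,2])[:,None]
def cloud(c):
    "world xyz for each pixel (nan w/o depth)"
    K=np.array([[c["fx"],0,c["cx"]],[0,c["fy"],c["cy"]],[0,0,1]]); h,w=c["z_map"].shape
    u,v=np.meshgrid(np.arange(w),np.arange(h))
    p=cv2.undistortPoints(np.stack([u,v],-1).reshape(-1,1,2).astype(float),K,np.array(c["D"],float)).reshape(-1,2)
    z=c["z_map"].reshape(-1).astype(float); z[z==0]=np.nan
    return ((np.c_[p,np.ones(len(p))]*z[:,None])@Rm(c).T+np.array(c["position"])).reshape(h,w,3)
def down(yaw): # tool z down, tool y (closing line) at world angle yaw
    y=np.array([np.cos(yaw),np.sin(yaw),0]);z=np.array([0,0,-1.]);x=np.cross(y,z)
    return R.from_matrix(np.c_[x,y,z]).as_rotvec()
E
python3 - <<'E'
from h import *
import pickle
for n in("scene","side","wrist"):
    c=arm.camera(n); cv2.imwrite(f"pics/{n}0.png",c["color"]); print(n,c["fx"],c["position"],c["rotation"],c["D"])
    pickle.dump(c,open(n+"0.pkl","wb"))
print(arm.get_clock(),arm.get_orientation(),down(1.13+.21),arm.get_ft_force())
E
```

```text
pics
scene 496.2073408345255 [1.35785671 0.37828759 1.01712557] [-1.33204574 -2.24374669  0.90530579] [-0.10362399  0.          0.          0.          0.        ]
side 428.54383999974544 [ 0.40608387 -1.08872824  0.72493652] [-2.13493487  0.15820432 -0.1141901 ] [-0.08084334  0.          0.          0.          0.        ]
wrist 347.1225588178871 [0.04925048 0.57872695 0.38410795] [2.26521394 1.79631255 0.27091927] [-0.05226875  0.          0.          0.          0.        ]
0.15 [-3.61556944e-01 -3.12027970e+00  2.04498493e-03] [0.36172993 3.12069798 0.        ] [0.78110956 0.23891802 0.11017166]
```

View pics/scene0.png

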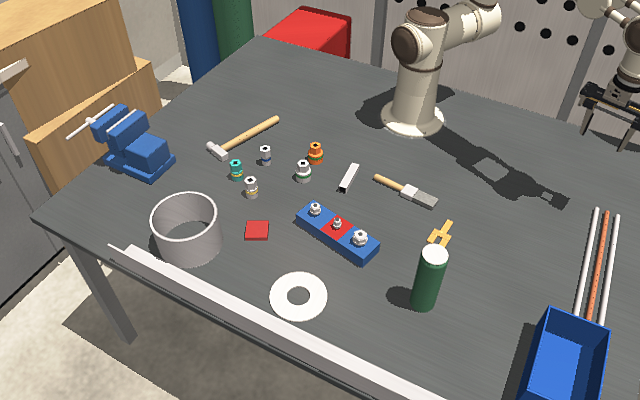

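View pics/side0.png

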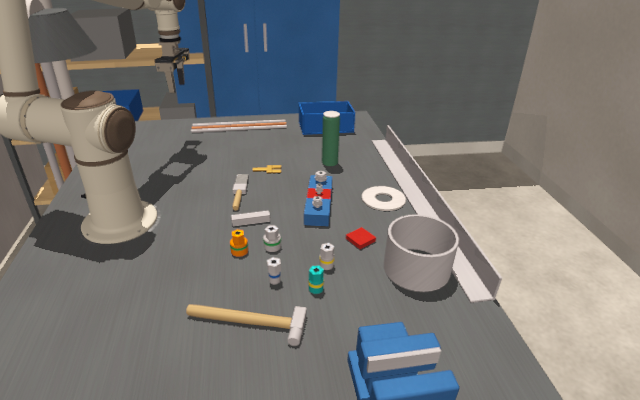

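The scene view shows the bar (337,230) with its red middle and a small middle nut, the spacer at (440,235) next to the spray can (430,275), and five socket shapes. The candidates are white with a blue band (265,155), white with a yellow band (251,187), white with a green band (303,171), turquoise (236,168) and orange (316,152). The last two are the excluded decoys. I'll measure these roughly and confirm with a crop.

Run:
```python
from h import *
import pickle
c=pickle.load(open("scene0.pkl","rb")); s=pickle.load(open("side0.pkl","rb"))
W=cloud(c); S=cloud(s)
def blob(c,lo,hi,box,W,name,z):
    hsv=cv2.cvtColor(c["color"],cv2.COLOR_BGR2HSV); m=cv2.inRange(hsv,lo,hi); x0,y0,x1,y1=box
    k=np.zeros_like(m);k[y0:y1,x0:x1]=m[y0:y1,x0:x1]; v,u=np.nonzero(k)
    P=W[v,u]; print(name,len(u),u.mean().round(1),v.mean().round(1),"depth",np.nanmedian(P,0).round(4),"z",np.nanpercentile(P[:,2],[5,95]).round(3),"ray",cast(c,[[u.mean(),v.mean()]],z)[0].round(4)); return k
blob(c,(12,120,120),(30,255,255),(415,210,470,260),W,"spacer",.006)
blob(s,(12,120,120),(30,255,255),(245,155,290,180),S,"spacer side",.006)
k=blob(c,(105,150,80),(125,255,255),(290,195,390,270),W,"bar",.04)
P=W[k>0]; T=P[abs(P[:,2]-.04)<.004]; print("bar top rect",cv2.minAreaRect(T[:,:2].astype(np.float32)))
r=blob(c,(0,150,100),(8,255,255),(315,210,365,250),W,"red",.04)
# tops of sockets
for n,(u0,u1,v0,v1) in dict(blue=(255,275,142,168),yellow=(240,262,174,202),green=(292,314,157,185)).items():
    Q=W[v0:v1,u0:u1].reshape(-1,3); t=Q[abs(Q[:,2]-.06)<.004]; print(n,len(t),t.mean(0).round(4),np.ptp(t,0).round(3))
a=cv2.resize(c["color"][135:205,220:340],None,fx=6.6,fy=6.6,interpolation=cv2.INTER_CUBIC)
cv2.imwrite("pics/crop_sock.png",a[:460])
```

```text
spacer 294 441.0 234.0 depth [0.458  0.2618 0.0049] z [0.001 0.008] ray [0.4559 0.2594 0.006 ]
spacer side 147 269.3 168.6 depth [0.4581 0.2594 0.0059] z [0.003 0.009] ray [0.4546 0.2571 0.006 ]
bar 656 346.8 233.5 depth [0.597  0.0594 0.0389] z [0.022 0.042] ray [0.6005 0.0482 0.04  ]
bar top rect ((0.594557523727417, 0.016040034592151642), (0.23025012016296387, 0.07181387394666672), 77.12609100341797)
red 335 336.5 228.1 depth [0.6003 0.02   0.0394] z [0.036 0.043] ray [0.5967 0.0167 0.04  ]
blue 60 [ 0.4352 -0.3079  0.0593] [0.035 0.033 0.007]
yellow 70 [ 0.5703 -0.2701  0.0595] [0.033 0.032 0.007]
green 68 [ 0.4394 -0.1742  0.0592] [0.034 0.031 0.008]
```

View pics/crop_sock.png

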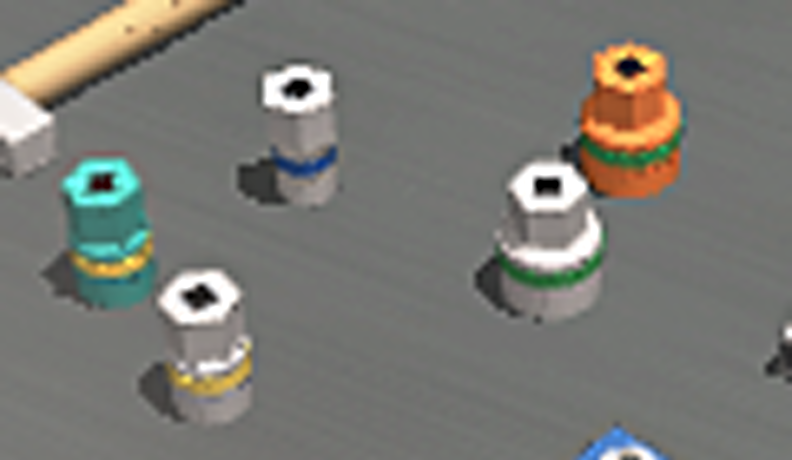

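The crop confirms it: blue-banded white socket at (300,90), yellow-banded white at (200,300), green-banded white at (548,185). The turquoise and orange ones are decoys. Next I'll go over the spacer and the bar with the wrist camera.

```bash
cat >> h.py <<'E'
def look(xy,z,yaw):
    "put wrist camera view centre over xy with TCP at height z"
    w=W0; Rt=R.from_rotvec(down(yaw)).as_matrix()
    p=np.array([0,0,z]); co=p+Rt@w["t"]; d=Rt@w["R"][:,2]
    off=co+d*((0.02-co[2])/d[2]); p[:2]=np.array(xy)-off[:2]
    arm.reach(p,down(yaw)); return arm.camera("wrist")
import pickle,os
_c=pickle.load(open("wrist0.pkl","rb"))
_T=R.from_rotvec([-3.61556944e-01,-3.12027970,2.04498493e-03]).as_matrix()
W0=dict(R=_T.T@Rm(_c),t=None)
W0["t"]=_T.T@(np.array(_c["position"])-np.array([0.132,0.56,0.215]))
E
python3 - <<'E'
from h import *
print(W0)
s=pickle.load(open("scene0.pkl","rb"));W=cloud(s);q=W[245:300,405:450].reshape(-1,3);t=q[abs(q[:,2]-.19)<.006];print("can",t.mean(0),len(t))
q=W[160:195,335:362].reshape(-1,3);t=q[abs(q[:,2]-.025)<.006];print("tube",t.mean(0),t.min(0),t.max(0))
print(arm.get_position())
yaw=np.pi/2
c=look([.45,.26],.3,yaw); print(arm.get_joint_pos(),arm.get_clock())
pickle.dump(c,open("w1.pkl","wb"))
c2=look([.594,.016],.25,np.radians(77.1)); pickle.dump(c2,open("w2.pkl","wb")); print(arm.get_joint_pos(),arm.get_clock(),arm.get_position())
cv2.imwrite("pics/w12.png",np.hstack([cv2.resize(c["color"],(400,250)),cv2.resize(c2["color"],(400,250))]))
E
```

```text
{'R': array([[ 4.89185597e-04, -9.54583589e-01, -2.97942833e-01],
       [ 9.99999446e-01,  7.44791092e-04, -7.44371079e-04],
       [ 9.32469584e-04, -2.97942304e-01,  9.54583424e-01]]), 't': array([ 0.08488696, -0.00091928, -0.16908294])}
can [0.67937279 0.28766721 0.18943053] 432
tube [ 0.38671692 -0.05021687  0.02377446] [ 0.32779016 -0.06639141  0.01900413] [ 0.44056879 -0.03429382  0.02988944]
[0.13134016 0.55932519 0.21387695]
[ 3.30154362e-01 -1.56399966e-01  1.74548456e+00  2.19631553e-04
  1.55307537e+00 -1.24182567e+00] 1.7083
[-1.68040247e-01  8.62477349e-02  1.60488699e+00  4.45795465e-04
  1.44984972e+00 -1.51576470e+00] 2.875 [0.55545635 0.02752995 0.25049712]
```

View pics/w12.png

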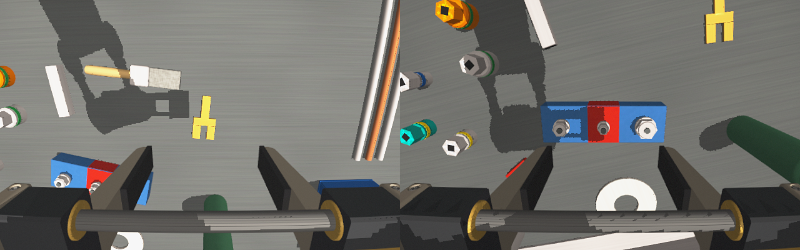

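The left half shows the spacer at (203,118), tail towards the robot and slot towards +x. The right half shows the bar at (603,122): the middle nut on red (603,127) looks smallest. I'll measure precisely from these.

Run:
```python
from h import *
for f,box in(("w1.pkl",(280,140,400,240)),("w2.pkl",(540,0,640,90))):
    c=pickle.load(open(f,"rb")); hsv=cv2.cvtColor(c["color"],cv2.COLOR_BGR2HSV)
    m=cv2.inRange(hsv,(18,90,90),(35,255,255)); k=np.zeros_like(m);x0,y0,x1,y1=box;k[y0:y1,x0:x1]=m[y0:y1,x0:x1]
    cn=max(cv2.findContours(k,0,cv2.CHAIN_APPROX_NONE)[0],key=cv2.contourArea).reshape(-1,2)
    P=cast(c,cn,.006)[:,:2].astype(np.float32); rr=cv2.minAreaRect(P);print("spacer rect",rr,"cent px",cn.mean(0))
    v,u=np.nonzero(k);A=cast(c,np.c_[u,v],.006)[:,:2];w,V=np.linalg.eigh(np.cov(A.T));ax=V[:,1]; print("mean",A.mean(0),"axis",np.degrees(np.arctan2(ax[1],ax[0])))
    if f=="w1.pkl": cv2.imwrite("pics/sp.png",c["color"][140:240,280:400])
c=pickle.load(open("w2.pkl","rb"));W=cloud(c);hsv=cv2.cvtColor(c["color"],cv2.COLOR_BGR2HSV)
top=W[(abs(W[...,2]-.04)<.003)&(np.hypot(W[...,0]-.594,W[...,1]-.016)<.14)];rr=cv2.minAreaRect(top[:,:2].astype(np.float32));print("bar",rr)
red=(cv2.inRange(hsv,(0,120,80),(8,255,255))>0)&(abs(W[...,2]-.04)<.003);v,u=np.nonzero(red);print("red",cv2.minAreaRect(cast(c,np.c_[u,v],.04)[:,:2].astype(np.float32)),W[red].mean(0))
Q=W.reshape(-1,3)
cen=np.array(rr[0]);a=np.radians(77.1)
for k in(-1,0,1):
    g=cen+.075*k*np.array([np.cos(a),np.sin(a)])
    n=Q[(np.hypot(Q[:,0]-g[0],Q[:,1]-g[1])<.03)&(Q[:,2]>.065)]
    hx=n[abs(n[:,2]-.07)<.0045]; print(k,g,len(hx),hx.mean(0),cv2.minAreaRect(hx[:,:2].astype(np.float32)), "zmax",n[:,2].max(),"area mm2",cv2.contourArea(cv2.convexHull(hx[:,:2].astype(np.float32)*1000)))
cr=c["color"][150:250,200:460];cv2.imwrite("pics/bar.png",cv2.resize(cr,None,fx=3,fy=3,interpolation=cv2.INTER_CUBIC))
```

```text
spacer rect ((0.44633108377456665, 0.25980767607688904), (0.050531234592199326, 0.09962929785251617), 85.17901611328125) cent px [326.81147541 194.06147541]
mean [0.45298926 0.25954163] axis 175.10125841626223Traceback (most recent call last):
  File "<stdin>", line 5, in <module>
ValueError: max() iterable argument is empty
```

Run:
```python
from h import *
c=pickle.load(open("w2.pkl","rb"));W=cloud(c);hsv=cv2.cvtColor(c["color"],cv2.COLOR_BGR2HSV)
top=W[(abs(W[...,2]-.04)<.003)&(np.hypot(W[...,0]-.594,W[...,1]-.016)<.14)];rr=cv2.minAreaRect(top[:,:2].astype(np.float32));print("bar",rr)
bl=(cv2.inRange(hsv,(100,120,60),(128,255,255))|cv2.inRange(hsv,(0,120,80),(8,255,255)));bl[:,:210]=0;bl[:,440:]=0;bl[:150]=0;bl[240:]=0
v,u=np.nonzero(bl);cn=np.c_[u,v];print("bar rect by colour ray",cv2.minAreaRect(cast(c,cn,.04)[:,:2].astype(np.float32)))
red=(cv2.inRange(hsv,(0,120,80),(8,255,255))>0)&(abs(W[...,2]-.04)<.003);v,u=np.nonzero(red);print("red",cv2.minAreaRect(W[red][:,:2].astype(np.float32)),W[red].mean(0))
Q=W.reshape(-1,3)
cen=np.array(rr[0]);a=np.radians(77.1)
for k in(-1,0,1):
    g=cen+.075*k*np.array([np.cos(a),np.sin(a)])
    n=Q[(np.hypot(Q[:,0]-g[0],Q[:,1]-g[1])<.03)&(Q[:,2]>.065)]
    hx=n[abs(n[:,2]-.07)<.0045]; print(k,g,len(hx),hx.mean(0),cv2.minAreaRect(hx[:,:2].astype(np.float32)), "zmax",n[:,2].max(),"area mm2",cv2.contourArea(cv2.convexHull(hx[:,:2].astype(np.float32)*1000)))
cr=c["color"][150:250,200:460];cv2.imwrite("pics/bar.png",cv2.resize(cr,None,fx=3,fy=3,interpolation=cv2.INTER_CUBIC))
```

```text
bar ((0.593163013458252, 0.014318689703941345), (0.22988897562026978, 0.07191917300224304), 77.21311950683594)
bar rect by colour ray ((0.5894462466239929, 0.01557842642068863), (0.2288302630186081, 0.07852323353290558), 77.22303771972656)
red ((0.5930755734443665, 0.014678575098514557), (0.056686583906412125, 0.07153409719467163), 77.11980438232422) [0.5921303  0.01484527 0.04069763]
-1 [ 0.57641925 -0.0587884 ] 388 [ 0.57598211 -0.05725251  0.07076489] ((0.5767590403556824, -0.058371953666210175), (0.02710578776896, 0.023494835942983627), 77.39199829101562) zmax 0.07580508203960556 area mm2 493.52228623384144
0 [0.59316301 0.01431869] 189 [0.59243446 0.0152705  0.07072332] ((0.5935059785842896, 0.015275131911039352), (0.018341830000281334, 0.016640959307551384), 78.08853912353516) zmax 0.07609899889247218 area mm2 242.08553954956005
1 [0.60990677 0.08742578] 727 [0.60898313 0.08755847 0.07073632] ((0.6104857325553894, 0.08776174485683441), (0.03573320060968399, 0.03256922960281372), 77.21051025390625) zmax 0.07597479542881691 area mm2 893.2860556456726
```

View pics/bar.png

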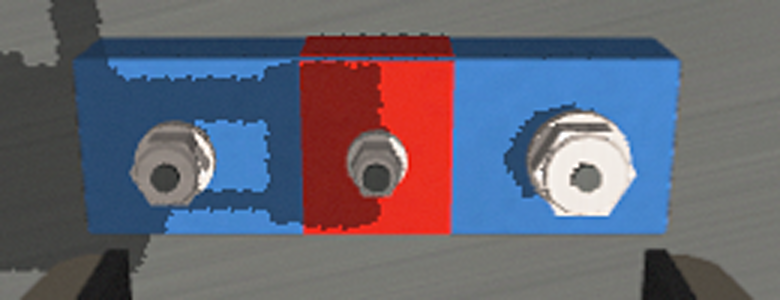

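The crop shows the middle nut at (375,170), with a hexagon 16.6 mm across against about 23.5 and 32.5 mm for its neighbours. It is the 17 mm nut, so the blue socket fits. The flats are square to the bar's x. Now I'll pick the spacer.

```bash
cat >> h.py <<'E'
JOB=np.array([.5932,.0148]); BA=np.radians(-12.85); BX=np.array([np.cos(BA),np.sin(BA)]); YB=BA+np.pi/2
E
python3 - <<'E'
from h import *
a=np.radians(-4.85);ax=np.array([np.cos(a),np.sin(a)]);g=np.array([.4463,.2598])-.035*ax
o=down(a+np.pi/2)
arm.reach([*g,.10],o); arm.servo_line([*g,.002],v=.1); print(arm.get_position(),arm.get_ft_force())
arm.clamp(30); print("gap",arm.get_finger_gap()*92,arm.get_gripper_force())
arm.servo_line([*g,.12],v=.15)
s=JOB-.15*BX
arm.reach([*s,.12],down(YB)); arm.servo_line([*s,.0445],v=.1)
print("gap",arm.get_finger_gap()*92,arm.get_gripper_force(),arm.get_position(),arm.get_joint_pos(),arm.get_ft_force(),arm.get_clock())
for n in("side","scene","wrist"):
    c=arm.camera(n);pickle.dump(c,open(n+"1.pkl","wb"));W=cloud(c);hsv=cv2.cvtColor(c["color"],cv2.COLOR_BGR2HSV)
    m=(cv2.inRange(hsv,(15,90,90),(35,255,255))>0)&(np.hypot(W[...,0]-JOB[0]+.09*BX[0],W[...,1]-JOB[1]+.09*BX[1])<.09)&(W[...,2]>.03)
    P=W[m]; 
    if len(P)<9: print(n,len(P));continue
    d=(P[:,:2]-JOB)@BX; e=(P[:,:2]-JOB)@[-BX[1],BX[0]]
    print(n,len(P),"along",np.percentile(d,[2,98]),"lat",np.percentile(e,[2,98]),"z slope",np.polyfit(d,P[:,2],1),np.median(P[:,2]))
a=pickle.load(open("side1.pkl","rb"))["color"][130:260,200:400];b=pickle.load(open("wrist1.pkl","rb"))["color"]
cv2.imwrite("pics/hold.png",np.hstack([cv2.resize(a,(400,260)),cv2.resize(b,(400,260))]))
E
```

```text
[0.41209951 0.26298281 0.00265541] [-0.29094595  1.01781383 -0.63663505]
gap 17.560177098908905 29.995210468769073
gap 17.248592689819333 29.994596242904663 [0.44756506 0.04822442 0.04508966] [-1.62285533e-01  4.93287793e-02  2.08124036e+00  2.09328402e-05
  1.00983492e+00 -1.50915432e+00] [ 0.21652391  0.56687563 -0.21454067] 9.0417
side 202 along [-0.13893023 -0.06865556] lat [-0.03912175  0.02420175] z slope [-0.49458886  0.00780435] 0.04917290164759858
scene 358 along [-0.16586962 -0.06496682] lat [-0.02412358  0.03992634] z slope [-0.81357707 -0.02343506] 0.048345521120098545
wrist 4995 along [-0.17852367 -0.06657865] lat [-0.01252722  0.01253764] z slope [-0.80881719 -0.04249011] 0.0496485046712917
```

View pics/hold.png

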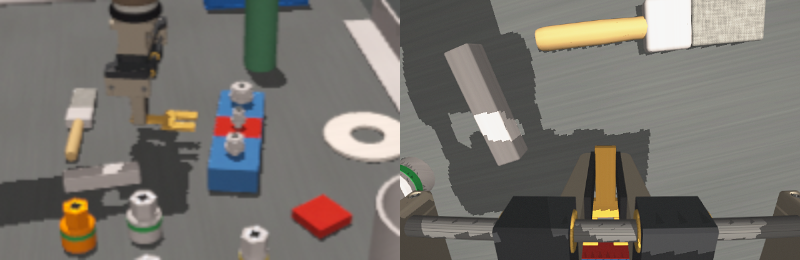

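The spacer is held level (side crop, 180,122) with its slot facing the bar, and the wrist half shows its tail centred between the fingers (606,175). I'll check the pitch numerically, then insert while watching forces.

Run:
```python
from h import *
for n in("side","scene"):
    c=pickle.load(open(n+"1.pkl","rb"));W=cloud(c);hsv=cv2.cvtColor(c["color"],cv2.COLOR_BGR2HSV)
    P=W[(cv2.inRange(hsv,(18,90,90),(35,255,255))>0)];d=(P[:,:2]-JOB)@BX; e=(P[:,:2]-JOB)@[-BX[1],BX[0]]
    k=(d>-.118)&(d<-.06)&(abs(e)<.03)&(abs(P[:,2]-.049)<.008); A=np.c_[d[k],e[k],np.ones(k.sum())]
    f=np.linalg.lstsq(A,P[k,2],rcond=None)[0]; print(n,k.sum(),"slopes",f[:2],"z at center",f[2]-.09*f[0],"lat",e[k].min(),e[k].max(),"res",np.std(A@f-P[k,2]))
f0=arm.get_ft_force()
for t in np.r_[np.arange(.13,.07,-.02),.066,.063,.0605]:
    arm.servo_line([*(JOB-t*BX),.0440],v=.06); f=np.array(arm.get_ft_force())-f0
    print(t,"f along",round(f[:2]@BX,2),"lat",round(f[:2]@[-BX[1],BX[0]],2),"z",round(f[2],2),"pz",round(arm.get_position()[2],4))
    if np.linalg.norm(f)>8: print("stop");break
print(arm.get_clock(),arm.get_position())
```

```text
side 144 slopes [-0.03473159  0.01507113] z at center 0.048534198515993235 lat -0.0277772740376313 0.027231571533295963 res 0.0021622032015041043
scene 152 slopes [0.0046188  0.02015036] z at center 0.048030432701513345 lat -0.025114478801500823 0.025525427499617004 res 0.0019220609504078765
0.13 f along -0.05 lat 0.01 z -1.07 pz 0.0439
0.11 f along -0.82 lat 1.58 z -0.97 pz 0.0439
0.09 f along 0.18 lat 0.77 z -1.44 pz 0.044
0.066 f along 1.13 lat 1.72 z -0.08 pz 0.0439
0.063 f along 0.71 lat 0.36 z -0.83 pz 0.044
0.0605 f along -0.12 lat 0.68 z -0.34 pz 0.0441
11.6917 [0.53433458 0.02820201 0.04405191]
```

Run:
```python
from h import *
f0=np.array(arm.get_ft_force())
for t in np.arange(.0595,.0535,-.001):
    arm.servo_line([*(JOB-t*BX),.0440],v=.03); f=np.array(arm.get_ft_force())-f0
    print(round(t,4),"f",round(f[:2]@BX,2),round(f[:2]@[-BX[1],BX[0]],2),round(f[2],2))
    if f[:2]@BX<-5: break
t+=.002
arm.servo_line([*(JOB-t*BX),.0440],v=.03)
for z in(.043,.0425,.042,.0415,.041):
    arm.servo_line([*(JOB-t*BX),z],v=.02); f=np.array(arm.get_ft_force())-f0; print(z,f.round(2))
    if f[2]>4: break
arm.release(); arm.wait(.3)
arm.servo_line([*(JOB-t*BX),.16],v=.15)
c=look(JOB,.25,YB);pickle.dump(c,open("w3.pkl","wb"))
W=cloud(c);hsv=cv2.cvtColor(c["color"],cv2.COLOR_BGR2HSV);m=cv2.inRange(hsv,(18,90,90),(35,255,255))>0
P=W[m];d=(P[:,:2]-JOB)@BX; e=(P[:,:2]-JOB)@[-BX[1],BX[0]];k=(abs(d)<.1)&(abs(e)<.06)&(P[:,2]>.03)
d,e,z=d[k],e[k],P[k,2];A=np.c_[d,e,np.ones(len(d))];print(len(d),"d",np.percentile(d,[.5,99.5]),"e",np.percentile(e,[.5,99.5]),np.linalg.lstsq(A,z,rcond=None)[0],arm.get_clock())
cv2.imwrite("pics/w3.png",cv2.resize(c["color"][120:260,200:460],None,fx=3,fy=3))
```

```text
0.0595 f 0.25 0.62 0.06
0.0585 f -0.12 0.6 -0.69
0.0575 f 0.28 0.2 -0.59
0.0565 f -1.89 0.82 0.47
0.0555 f -5.06 0.36 0.77
0.043 [-0.66 -0.39 -0.07]
0.0425 [ 0.42  0.81 -0.49]
0.042 [1.21 0.4  0.04]
0.0415 [-0.3   0.92  2.59]
0.041 [-2.38  1.25  5.84]
3241 d [-0.07101994  0.02603603] e [-0.04924851  0.05146879] [-3.46667154 -0.39889416  0.03786713] 17.3583
```

View pics/w3.png

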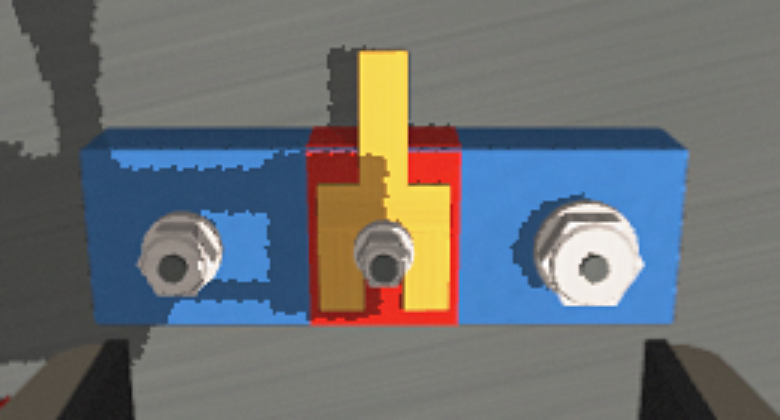

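The spacer lies flat under the red-marked nut with the stud (383,262) in its slot and the tail out on the robot's side. Next I'll view the blue socket with the same view geometry as the nut so that camera errors cancel.

```bash
cat >> h.py <<'E'
def hexa(c,xy,r,zlo,zhi):
    "top face of a hexagon near xy: centre, across-flats rect, from depth"
    Q=cloud(c).reshape(-1,3);n=Q[(np.hypot(Q[:,0]-xy[0],Q[:,1]-xy[1])<r)&(Q[:,2]>zlo)&(Q[:,2]<zhi)]
    h=cv2.convexHull((n[:,:2]*1000).astype(np.float32));rr=cv2.minAreaRect(h);M=cv2.moments(h)
    return np.array([M["m10"],M["m01"]])/M["m00"]/1000,rr[1],rr[2],len(n),np.median(n[:,2])
E
python3 - <<'E'
from h import *
c=pickle.load(open("w3.pkl","rb"))
hsv=cv2.cvtColor(c["color"],cv2.COLOR_BGR2HSV);m=cv2.inRange(hsv,(18,90,90),(35,255,255));m[:,:290]=0;m[:,365:]=0;m[:125]=0;m[240:]=0
v,u=np.nonzero(m);P=cast(c,np.c_[u,v],.046)[:,:2];rr=cv2.minAreaRect(P.astype(np.float32));ct=np.array(rr[0]);
print("spacer",rr,"origin rel JOB (along,lat)",(ct-JOB)@BX+.025,(ct-JOB)@[-BX[1],BX[0]])
W=cloud(c);print("spacer z",np.median(W[...,2][(m>0)]))
def stud(c):
    W=cloud(c);k=(np.hypot(W[...,0]-JOB[0],W[...,1]-JOB[1])<.012)&(W[...,2]>.0725);v,u=np.nonzero(k);return cast(c,np.c_[u,v],.074).mean(0),k.sum(),u.mean(),v.mean()
for f in("w2.pkl","w3.pkl"):
    d=pickle.load(open(f,"rb"));print(f,"nut",hexa(d,JOB,.02,.069,.0735),"stud",stud(d))
c=look([.4352,-.3079],.236,YB);pickle.dump(c,open("w4.pkl","wb"));print("sock",hexa(c,[.4352,-.3079],.03,.056,.064),arm.get_joint_pos(),arm.get_clock())
cv2.imwrite("pics/w4.png",cv2.resize(c["color"][60:340,100:540],None,fx=1.8,fy=1.8))
E
```

```text
spacer ((0.5710029006004333, 0.019916387274861336), (0.04918703809380531, 0.09815797954797745), 77.19599914550781) origin rel JOB (along,lat) 0.0022209312104235004 5.162925861047102e-05
spacer z nan
w2.pkl nut (array([0.59324501, 0.01472938]), (16.101364135742188, 15.580342292785645), 86.26994323730469, 102, np.float64(0.07085750909422231)) stud (array([0.59363727, 0.01476926, 0.074     ]), np.int64(69), np.float64(325.0), np.float64(209.0))
w3.pkl nut (array([0.59381974, 0.01500739]), (16.089366912841797, 16.030759811401367), 76.74679565429688, 114, np.float64(0.07106185002934967)) stud (array([0.59385533, 0.01485416, 0.074     ]), np.int64(75), np.float64(327.62666666666667), np.float64(209.32))
sock (array([ 0.43396587, -0.30888003]), (30.056665420532227, 33.62937545776367), 63.47655487060547, 696, np.float64(0.06041245591687611)) [-8.80625154e-01 -5.28847774e-02  1.77461838e+00  3.34103127e-04
  1.42018179e+00 -2.22865994e+00] 18.75
```

View pics/w4.png

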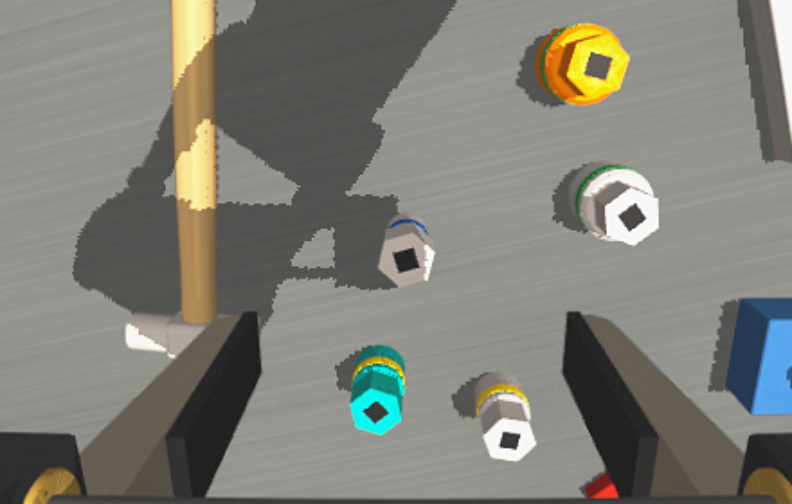

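The blue-banded socket's top is at crop (405,258): across flats 30.1 mm, centre (0.434,-0.309), and neighbours and hammer are clear of the fingers. I'll grip it, then measure the nut's hexagon from closer.

Run:
```python
from h import *
p=np.array([.43397,-.30888]);yaw=np.radians(63.5)
arm.reach([*p,.12],down(yaw));arm.servo_line([*p,.034],v=.12);print(arm.get_ft_force())
arm.clamp(25);print("gap",arm.get_finger_gap()*92,arm.get_gripper_force(),arm.get_position())
arm.servo_line([*p,.15],v=.15);print("gap",arm.get_finger_gap()*92,arm.get_gripper_force())
arm.reach([.56,-.02,.19],down(np.radians(77.15)))
c=look(JOB,.19,YB);pickle.dump(c,open("w5.pkl","wb"));print(arm.get_position(),arm.get_clock())
W=cloud(c)
for lo,hi in((.066,.0725),(.0685,.0725),(.0695,.0725)):
    r=hexa(c,[.5938,.015],.02,lo,hi);print(lo,r)
    Q=W.reshape(-1,3);n=Q[(np.hypot(*(Q[:,:2]-[.5938,.015]).T)<.02)&(Q[:,2]>lo)&(Q[:,2]<hi)][:,:2]
    th=np.radians(np.arange(0,180,3));w=np.ptp(n@np.array([np.cos(th),np.sin(th)]),axis=0)*1000
    F=(w*np.exp(-6j*th)).sum()*2/len(th);print("width mean",w.mean().round(2),"amp",abs(F).round(2),"max at",np.degrees(np.angle(F))/-6%60, w.round(1)[::2])
v,u=np.nonzero((np.hypot(W[...,0]-.5938,W[...,1]-.015)<.02)&(W[...,2]>.05));x0,y0=int(u.mean()),int(v.mean())
cv2.imwrite("pics/nut.png",cv2.resize(c["color"][y0-25:y0+25,x0-35:x0+35],None,fx=8,fy=8,interpolation=cv2.INTER_CUBIC));print(x0,y0)
```

```text
[ 0.50360766 -0.7281852  -0.33280307]
gap 29.835941257003935 24.99990499665728 [ 0.43397342 -0.30881783  0.03396439]
gap 29.72228088039674 24.99972052319208
[0.57286981 0.01956348 0.1896441 ] 23.6
0.066 (array([0.58836748, 0.01530884]), (16.296876907348633, 6.1136345863342285), 85.40618896484375, 86, np.float64(0.06891491063925503))
width mean 12.43 amp 0.56 max at 21.245191600505446 [ 7.   8.   8.9  9.8 10.6 11.3 11.9 12.4 12.9 13.8 14.6 15.3 15.8 16.1
 16.3 16.3 16.1 15.7 15.6 15.3 14.8 14.2 13.6 12.8 11.8 10.8  9.6  8.3
  7.   6.2]
0.0685 (array([0.58859841, 0.01612118]), (15.169891357421875, 4.817269325256348), 81.8014907836914, 51, np.float64(0.06989406716940577))
width mean 11.15 amp 0.35 max at 19.76582338861603 [ 5.8  6.5  7.3  8.   8.9 10.  11.  11.9 12.6 13.4 14.  14.5 14.9 15.1
 15.2 15.1 14.8 14.3 14.1 13.8 13.4 12.8 12.  11.1 10.1  9.   7.8  6.5
  5.4  5.1]
0.0695 (array([0.58883474, 0.0155855 ]), (15.111218452453613, 4.277312278747559), 81.8014907836914, 33, np.float64(0.07073974504008895))
width mean 10.56 amp 0.24 max at 20.499609221277193 [ 5.6  6.5  7.3  8.   8.6  9.3 10.5 11.6 12.6 13.4 14.  14.5 14.9 15.1
 15.1 15.  14.6 14.2 13.6 12.8 11.9 10.8 10.   9.3  8.5  7.6  6.7  5.7
  4.7  4.6]
327 273
```

View pics/nut.png

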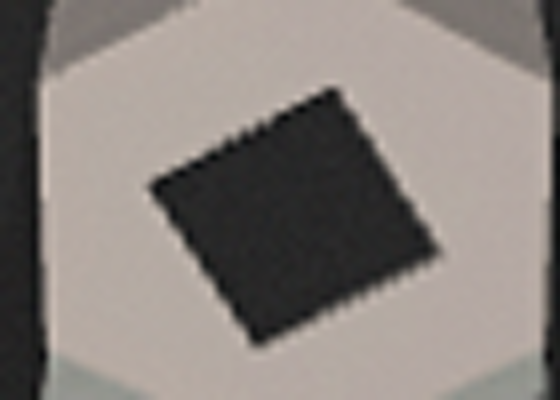

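The crop shows the held socket's head blocking the nut: its flats sit squarely in the fingers (40 and 550 px). I'll shift forward so the nut comes clear of it and fit the hexagon's orientation.

```bash
cat > nut.py <<'E'
from h import *
def prof(c,ctr=(.5938,.015)):
    W=cloud(c);hsv=c["color"].max(2).astype(int)-c["color"].min(2)
    near=(np.hypot(W[...,0]-ctr[0],W[...,1]-ctr[1])<.02)
    out=[]
    for lo in(.066,.068):
        Q=W[near&(W[...,2]>lo)&(W[...,2]<.0725)];n=Q[:,:2]
        th=np.radians(np.arange(0,180,3));w=np.ptp(n@np.array([np.cos(th),np.sin(th)]),axis=0)*1000
        F2=(w*np.exp(-2j*th)).mean();F=(w*np.exp(-6j*th)).sum()*2/len(th)
        print(lo,len(n),"w",w.mean().round(2),"amp6",abs(F).round(2),"vertex at",(np.degrees(np.angle(F))/-6)%60,"ctr",hexa(c,ctr,.02,lo,.0725)[0].round(4))
    v,u=np.nonzero(near&(W[...,2]>.0725))
    if len(u):print("stud",cast(c,np.c_[u,v],.074).mean(0).round(4),len(u),u.mean().round(),v.mean().round())
E
python3 - <<'E'
from nut import *
for f in("w2.pkl","w3.pkl"):prof(pickle.load(open(f,"rb")))
c=look(JOB+.06*BX,.19,YB);pickle.dump(c,open("w6.pkl","wb"));prof(c)
tp=arm.get_position();print("tcp",tp,"held top",hexa(c,tp[:2],.025,tp[2]+.015,tp[2]+.04),arm.get_clock())
x0,y0=320,150
W=cloud(c);v,u=np.nonzero((np.hypot(W[...,0]-.5938,W[...,1]-.015)<.02)&(W[...,2]>.05));x0,y0=int(u.mean()),int(v.mean());print(x0,y0)
cv2.imwrite("pics/nut2.png",cv2.resize(c["color"][y0-40:y0+40,x0-50:x0+50],None,fx=7,fy=7,interpolation=cv2.INTER_CUBIC))
E
```

```text
0.066 142 w 18.13 amp6 0.78 vertex at 17.449033067581098 ctr [0.5937 0.0148]
0.068 120 w 17.23 amp6 0.56 vertex at 18.42901379081695 ctr [0.5934 0.0147]
stud [0.5936 0.0148 0.074 ] 69 325.0 209.0
0.066 143 w 18.47 amp6 0.84 vertex at 16.152582371334244 ctr [0.5939 0.0147]
0.068 116 w 17.51 amp6 0.72 vertex at 16.6845381458402 ctr [0.594  0.0148]
stud [0.5939 0.0149 0.074 ] 75 328.0 209.0
0.066 229 w 18.07 amp6 0.89 vertex at 17.186148904624453 ctr [0.5937 0.0148]
0.068 206 w 17.42 amp6 0.66 vertex at 17.305271180293715 ctr [0.5936 0.0148]
stud [ 0.7954 -0.0243  0.074 ] 4239 336.0 346.0
tcp [0.631091   0.00597232 0.18947379] held top (array([0.63054741, 0.00606477]), (32.950538635253906, 44.782554626464844), 5.277546405792236, 4881, np.float64(0.21579071114000767)) 24.0
335 327
```

View pics/nut2.png

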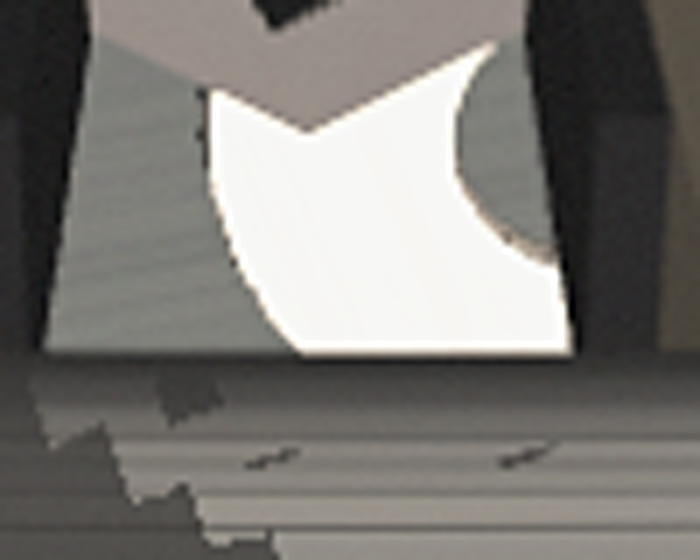

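That last crop shows only the held head and the ring beyond, but the depth data still resolved the nut. In three views it has vertices at about 17° (so flats at 47°, matching the bar axis) and its centre at (0.5938, 0.0148). Now I'll lower the socket with force checks.

```bash
cat > seat.py <<'E'
from h import *
def down_to(xy,z0,z1,lim,step=.002,v=.03):
    for z in np.r_[np.arange(z0,z1,-step),z1]:
        arm.servo_line([*xy,z],v=v); f=np.array(arm.get_ft_force())-F0[0]
        print(round(z,4),round(arm.get_position()[2],4),f.round(2))
        if f[2]>lim or np.linalg.norm(f[:2])>lim: return z,f
    return z1,f
F0=[np.zeros(3)]
E
python3 - <<'E'
from seat import *
n=np.array([.5938,.0148]);o=down(np.radians(47.15))
arm.servo_line([.57,.0,.19],v=.2)
arm.reach([*n,.115],o);arm.wait(.2);F0[0]=np.mean([arm.get_ft_force() for _ in range(5)],0);print(F0,arm.get_joint_pos()[5],arm.get_position())
np.save("f0.npy",F0[0])
print(down_to(n,.111,.089,8),arm.get_clock(),arm.get_finger_gap()*92)
E
```

```text
[array([ 0.02377601, -0.51848646, -0.95577623])] -1.0021920927586023 [0.59478894 0.01446899 0.11652478]
0.111 0.1109 [ 1.    1.05 -0.84]
0.109 0.1088 [ 0.58  0.4  -0.28]
0.107 0.1068 [0.61 0.51 0.45]
0.105 0.1048 [ 1.17  0.53 -1.1 ]
0.103 0.1028 [-0.54  1.43 -0.03]
0.101 0.1008 [ 0.53 -0.2  -0.79]
0.099 0.0988 [0.3  0.52 0.02]
0.097 0.0968 [ 0.03 -0.32 -0.06]
0.095 0.0948 [ 0.17  0.51 -1.73]
0.093 0.0928 [-0.6   0.08 -1.58]
0.091 0.0908 [-0.43  0.44 -0.24]
0.089 0.0899 [-2.09  0.16  4.99]
0.089 0.0899 [-1.76  0.77  7.17]
(0.089, array([-1.75582185,  0.76500307,  7.17379162])) 28.5333 29.753139627660044
```

Run:
```python
from seat import *
f0=np.load("f0.npy");arm.wait(.5)
f=np.mean([np.array(arm.get_ft_force()) for _ in range(10)],0)-f0
print(f,arm.get_gripper_force(),arm.get_position(),arm.get_orientation())
c=arm.camera("scene");W=cloud(c)
for n,p in dict(yellow=(.5703,-.2701),green=(.4394,-.1742)).items():
    Q=W.reshape(-1,3);t=Q[(np.hypot(*(Q[:,:2]-p).T)<.025)&(abs(Q[:,2]-.06)<.004)];print(n,t.mean(0))
if 3<f[2]<15: print(arm.close_job(),arm.get_clock())
```

```text
[-1.76503789  1.0923016   6.01716687] 25.0010594248306 [0.59429691 0.01470825 0.08989969] [1.14709117e+00 2.92346238e+00 2.44102528e-04]
yellow [ 0.57032583 -0.27053998  0.05877829]
green [ 0.43916099 -0.17450185  0.05942696]
the job is handed in; nothing more can be done
the job is handed in; nothing more can be done
```

The job is handed in: the spacer lies flat under the red-marked nut, and the blue socket is gripped and pressed fully down on that 17 mm nut with about 6 N. I identified the nut by measuring its hexagon rather than by trial, so the yellow and green sockets were never moved. The hand-in gave no verdict.

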